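# Index the plate changer, lock it and take the picture

## Robot

A 6-joint arm with a two-finger parallel gripper is mounted at the origin on a cart in front of the work surface, level with it; the furniture and walls round the work are solid. World frame = base frame: x ahead of the robot, y to its left, z up, the work surface at z = 0. Lengths are in m, angles in degrees, forces in N, time in s.
With the tool pointing down it reaches from about 0.35 to 0.975 m from the base axis. Payload 4.9 kg.
Tool frame: the origin (TCP) lies midway between the tips of the shut fingers; the grasp point (between the pads) lies 19 mm behind it; z points along the fingers, x is the direction in which the jaws open and shut, and the axes are right-handed (so a half turn about z gives the same grasp; the last joint's range is limited). The gripper opens to 85 mm and grips with 20 to 120 N. Pads are 22 mm wide; open, the fingers measure 114 mm over their backs; the gripper's body (76 mm by 85 mm) begins 54 mm behind the grasp point. The pads swing forward as they close: fully open they stand 13 mm farther back than shut.
Start: joints at [-81.188, 3.019, 92.412, -0, 84.569, -6.818], TCP at [0.168, -0.602, 0.231] pointing down, gripper open.
Joint ranges: [-172.51, 172.51], [-57.92, 126.97], [3.15, 148.05], [-58.71, 238.71], [5.1, 150.11], [-179.66, 179.66]. Speed limits (degrees/s): [147.25, 147.25, 180, 180, 180, 180].

## Interface

Orientations are given as a 3x3 rotation matrix whose columns are the frame's x, y, z axes.
In Python, from workcell import arm, viewer gives the robot as it stands.
- The arm moves only by the shell command python3 -m inch 'ROWS'. ROWS is JSON, one flat list of numbers, 7 for each row, row after row: the shift along the world's x, y, z in cm, then the turn, a rotation vector about the world's x, y, z in rad, then the gripper command: -1 is shut, 1 is fully open, values between are in proportion. A call has exactly 5 rows; each row is the pose to reach, as a shift and turn from the pose commanded when the call began; what a row does not reach only later rows make up. A row lasts 1/10 s, in which the tool goes at most 50 mm and 8.59 degrees, less where a joint would pass 70% of its speed; a pose out of reach is approached as far as the arm can. A call with a gripper value outside its range is refused whole. The fingers move at their own pace and stop on an object; the grip force is fixed at half the most. Time passes only in rows, so rows that repeat a pose let the fingers close, or fill a call up. It gives the time, the measured TCP pose, the force and the opening at its end, in the units of the state.
- arm.observe(): the state, without advancing time (a new reading comes with each control period).
- viewer.camera(name): name is "scene" or "top" or "wrist"; returns the picture (400x640x3 uint8, red, green, blue); there is no depth.
- viewer.camera_info(name): a dict with "intrinsics" (3x3 intrinsics, pixels), "distortion" ([k1, k2, p1, p2, k3] as OpenCV has them; the pictures are not rectified), "cam_to_world" (4x4, takes a point from camera to world coordinates). Camera axes: x right, y down, z forward; pixel columns grow to the right and rows downward; lengths in m; the calibration is good to about 2 mm. A picture is of the moment at which its call begins: read the wrist's pose just before it. camera_info takes no time and is no camera call; for the wrist camera it gives the pose at the moment of the call.
- arm.hand_in(): hands the job in, once; it reports no verdict.
The state is a dict: "t": time; "joint_pos": joint angles; "dq": joint speeds; "effort": joint torques, N m; "tcp_pos": TCP position; "orientation": TCP orientation; "wrist_force": force on the tool from outside, world axes, zero at the start; "moment": the same for the moment, N m; "gripper_width": finger opening in m.
Only numpy, scipy, OpenCV 4.12 (cv2) and the standard library are available. Lean on these libraries where they do the work, as an engineer would, in place of code of your own. Each camera call takes 0.05 s, during which the arm holds its last target. There are 200 camera calls.

## Task

Turn the plate changer's table by its blue posts, one detent position after another, until the pink dish rests in its detent under the reader head. Then swing the red locking lever fully home so that its nose sits in the rim notch, and only then press the green button right down and let it go. Leave the bottle, the sample cup and the beaker beside the changer where they stand.

Things in the scene. Friction and masses are not known exactly. Their poses are not given: they have to be found in the camera images.
- changer: Plate changer, fixed on the worktop: white base 295 mm (x) by 300 mm (y, -175 to +125 mm), 25 mm high. Origin on the worktop under the table's axis; x points to the reader's column (far side), y left of it, z up. The column stands at x = 135 mm; from it a grey reader head (56 x 64 mm, underside 184 mm above the worktop) hangs over the table's far side.
- table (a joint): Angle (rad) of the table about its upright axis, + counter-clockwise from above, 0 = pink dish under the reader. Spring detents at multiples of pi/3; leaving one takes 0.3 N m (3 to 4 N at a post), falling to none half-way to the next; from 0.15 rad past that it runs in by itself, nearer half-way it can stick. Starts at -2.09 or -1.05 (two or one positions short) or stuck near -1.57.
- table_top (a point): Centre of the round aluminium table's top, 68 mm above the worktop, on its axis. Table radius 109 mm (rim top at 70 mm, with six notches about 13 mm wide at the dishes' angles). Six petri dishes are fixed on it, centres 62 mm from the axis, tops 86 mm above the worktop; hub top 85 mm.
- post_0 (a point): Centre of the blue sleeve of one of six upright posts on the table, 101 mm above the worktop; sleeves 15 mm in diameter, from 84 mm up to the top at 118 mm. The posts stand 100 mm from the axis half-way between the dishes: in the changer's frame at angles (table joint + pi/6 + k*pi/3) from its x axis; this is k = 0.
- pink_dish (a point): Centre of the one pink petri dish (58 mm wide, 15 mm high, on an orange pad; the other five are cream, on black pads), 78 mm above the worktop, fixed on the table 62 mm from its axis.
- reading_point (a point): Point straight under the reader head's lens, 62 mm from the table's axis along the changer's x, 86 mm above the worktop, fixed to the base.
- lock (a joint): Angle (rad) of the red locking lever about its upright pivot on the base at (-2, -143) mm in the changer's frame: 0 = fully home, its steel nose 12 mm deep in a rim notch; positive = swung out (counter-clockwise from above), up to 0.6. It stays where it is left; a push of about 1 N at its handle moves it. It goes home only when the table rests in a detent.
- lock_handle (a point): Middle of the lever's upright black handle (20 mm in diameter, from 80 to 125 mm above the worktop; this point is at 109 mm), on the lever 112 mm from its pivot. To lock, push it towards the table: at lever angle 0 it stands at (-99, -87) mm in the changer's frame.
- shutter (a joint): Travel (m) of the green push button on the base: 0 = up, 0.006 = fully down, which takes about 5 N; it springs back.
- shutter_top (a point): Centre of the top of the green button (32 mm in diameter), near the base's corner at (-115, 92) mm in the changer's frame; it is pressed straight down.
- bottle_blue_cap: White bottle with a blue cap, 60 mm wide and 141 mm high, loose, left of the changer; origin at the centre of its foot. A bystander.
- sample_cup: Sample cup with a yellow lid, 61 mm wide and 62 mm high, loose, left of the changer; origin at the centre of its foot. A bystander.
- beaker: Clear plastic beaker, 62 mm wide and 74 mm high, loose, left of the changer; origin at the centre of its foot. A bystander.

How it is judged (in metres and radians):
On the way, in this order (a step that is already met when the one before it is completed fails the run):
1. the pink dish rests in its detent under the reader (within 5 mm), the table at rest (horizontal distance between pink_dish and reading_point below 0.005 m and velocity of joint table between -0.05 and 0.05 rad/s), for 0.3 s.
2. the locking lever is fully home (within 0.06 rad), the pink dish under the reader (horizontal distance between pink_dish and reading_point below 0.005 m and value of joint lock below 0.06 rad), for 0.2 s.
3. the green button is pressed down (at least 4.5 of its 6 mm) (value of joint shutter above 0.0045 m), for 0.03 s.
At the end, for the whole second after the job is handed in: The pink dish is within 5 mm of the point under the reader, the table at rest, the locking lever home (within 0.06 rad) and the green button up again (within 1.5 mm) (all of step 2 and velocity of joint table between -0.05 and 0.05 rad/s and value of joint shutter below 0.0015 m); the robot touches nothing.
It fails at once if the green button is pressed (3 mm or more) before the pink dish is under the reader and the lever home (value of joint shutter above 0.003 m and (not (horizontal distance between pink_dish and reading_point below 0.005 m) or value of joint lock above 0.08 rad)).
It fails at once if the bottle, sample cup or beaker is moved by more than 20 mm (distance of any of bottle_blue_cap, sample_cup, beaker from where it was at the start of the episode above 0.02 m).
It also fails if it takes over 70 s, if anything falls off the work surface, if the arm or the gripper's body presses on something with over 40 N, if the wrist force passes 120 N, or if a joint passes its speed limit or range.

## Working session

There is one attempt and no reset: what is moved stays moved. The work goes in short steps, Python scripts to look and compute and a shell command to move; the robot and the scene stay as the last step left them, time stands still between calls to the robot, and variables do not carry over. Pictures are saved under pics/ and viewed, about 8 in all and at most 12, crops included, and the job is handed in when it is done.

```bash
ls; mkdir -p pics; python3 - <<'E'
from workcell import arm, viewer
import cv2, numpy as np
for n in("scene","top"):
    im=viewer.camera(n); cv2.imwrite(f"pics/{n}0.png",cv2.cvtColor(im,cv2.COLOR_RGB2BGR))
    i=viewer.camera_info(n); print(n,np.round(i["intrinsics"],1).tolist(),i["distortion"],np.round(i["cam_to_world"],4).tolist())
s=arm.observe(); print(s["t"],s["tcp_pos"],s["orientation"],s["wrist_force"],s["gripper_width"])
E
```

```text
pics
scene [[404.9, 0.0, 312.5], [0.0, 404.9, 207.1], [0.0, 0.0, 1.0]] [-0.0994914  0.         0.         0.         0.       ] [[-0.6082, -0.3989, 0.6863, -0.1083], [-0.7938, 0.2968, -0.5309, 0.7938], [0.0081, -0.8677, -0.4971, 0.6031], [0.0, 0.0, 0.0, 1.0]]
top [[430.3, 0.0, 317.8], [0.0, 430.3, 196.5], [0.0, 0.0, 1.0]] [-0.11023118  0.          0.          0.          0.        ] [[0.0113, -0.9914, 0.1304, 0.4274], [-0.9997, -0.0084, 0.0226, 0.2673], [-0.0213, -0.1306, -0.9912, 0.978], [0.0, 0.0, 0.0, 1.0]]
0.1 [ 0.16829678 -0.60133061  0.23020836] [[ 2.69403435e-01 -9.63027364e-01 -2.91768264e-04]
 [-9.63025702e-01 -2.69403516e-01  1.80057309e-03]
 [-1.81260456e-03 -2.04100240e-04 -9.99998336e-01]] [ 0.37844074  0.1484854  -0.05272149] 0.08522254544900563
```

View pics/scene0.png

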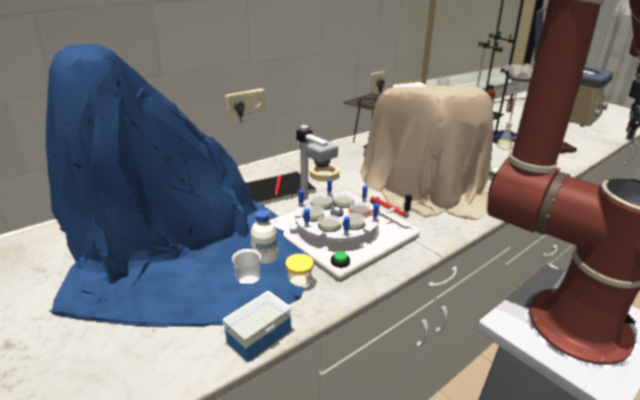

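View pics/top0.png

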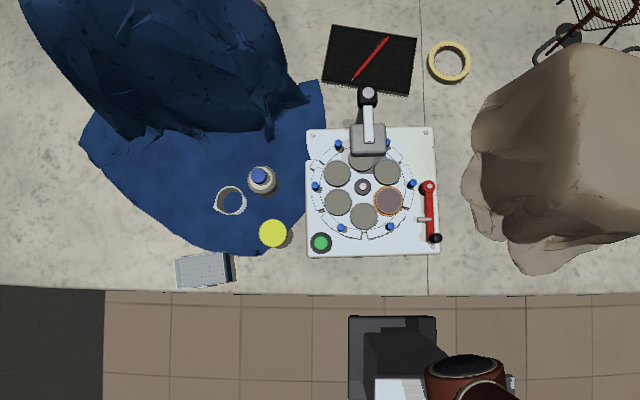

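```bash
cat > h.py <<'E'
from workcell import arm, viewer
import cv2, numpy as np
from scipy.optimize import least_squares
def ray(n,uv,z):
    i=viewer.camera_info(n); T=np.array(i["cam_to_world"])
    p=cv2.undistortPoints(np.array(uv,float).reshape(-1,1,2),np.array(i["intrinsics"]),np.array(i["distortion"]))[:,0]
    d=np.c_[p,np.ones(len(p))]@T[:3,:3].T; o=T[:3,3]
    return (o+d*((z-o[2])/d[:,2])[:,None])[:,:2]
def blobs(im,lo,hi,box,amin=8):
    h=cv2.cvtColor(im,cv2.COLOR_RGB2HSV); m=cv2.inRange(h,lo,hi); k=np.zeros_like(m); x0,y0,x1,y1=box; k[y0:y1,x0:x1]=m[y0:y1,x0:x1]
    n,l,s,c=cv2.connectedComponentsWithStats(k); return [(c[j],s[j,4]) for j in range(1,n) if s[j,4]>=amin]
E
python3 - <<'E'
from h import *
im=cv2.cvtColor(cv2.imread("pics/top0.png"),cv2.COLOR_BGR2RGB)
b=blobs(im,(100,120,60),(125,255,255),(308,130,440,250))
for c,a in b: print(np.round(c,1),a)
P=ray("top",[c for c,a in b],.112)
g=blobs(im,(50,120,60),(80,255,255),(300,220,345,260)); G=ray("top",[g[0][0]],.035); print("green",g,G)
f=lambda q:np.r_[(np.hypot(*(P-q[:2]).T)-.1)*1]
r=least_squares(f,[.55,.15]); c=r.x; print("center",c,r.fun)
a=np.degrees(np.arctan2(*(P-c).T[::-1])); print("post ang",a, "mod60",(a-30)%60)
v=G[0]-c; print("button r",np.hypot(*v),"exp",np.hypot(.115,.092),"yaw",np.degrees(np.arctan2(v[1],v[0])-np.arctan2(.092,-.115)))
print("pink",np.degrees(np.arctan2(*(ray("top",[[389,201]],.086)[0]-c)[::-1])), "pivot",ray("top",[[430,186]],.075), "handle",ray("top",[[434.5,238.5]],.125))
cv2.imwrite("pics/crop.png",cv2.resize(cv2.imread("pics/top0.png")[120:265,295:450],None,fx=4,fy=4,interpolation=2))
E
```

```text
[387.6 141.6] 21
[337.7 142.8] 35
[308.5 156.8] 12
[412.7 182.2] 38
[314.7 184.9] 39
[390.  225.8] 41
[340.6 227. ] 39
green [(array([320.56790123, 242.5       ]), np.int32(162))] [[0.45018154 0.28166225]]
center [0.5717384  0.19937656] [ 0.00160207 -0.00531546  0.0196456   0.00561482 -0.00549156  0.00607054
  0.00068909]
post ang [ -32.97852001   30.29064273   64.28562961  -89.70218338   94.1049468
 -146.65807556  155.86596607] mod60 [57.02147999  0.29064273 34.28562961  0.29781662  4.1049468   3.34192444
  5.86596607]
button r 0.14678897687615292 exp 0.14727185746095553 yaw 4.564492697541363
pink -120.24169801335823 pivot [[0.57071545 0.0493109 ]] handle [[0.45759365 0.05454645]]
```

View pics/crop.png

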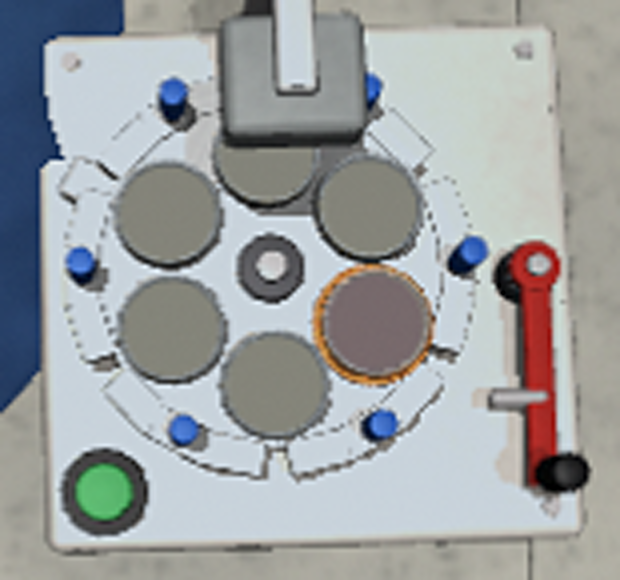

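```bash
python3 - <<'E'
from h import *
uv=[[337.7,142.8],[412.7,182.2],[314.7,184.9],[390,225.8],[340.6,227.]]
P=ray("top",uv,.111); ang0=np.radians([30,-90,90,-150,150])
G=ray("top",[[320.6,242.5]],.035)[0]; V=ray("top",[[430,186]],.08)[0]
R=lambda y:np.array([[np.cos(y),-np.sin(y)],[np.sin(y),np.cos(y)]])
def f(q):
    a=ang0+q[2]; e=(q[:2]+.1*np.c_[np.cos(a),np.sin(a)]-P).ravel()
    return np.r_[e,q[:2]+R(q[3])@[-.115,.092]-G,q[:2]+R(q[3])@[-.002,-.143]-V]
r=least_squares(f,[.57,.19,0,0]); c=r.x[:2]; y=r.x[3]
print(c,np.degrees(r.x[2:]),np.round(r.fun*1000,1))
for n,p in dict(button=(-.115,.092),pivot=(-.002,-.143),handle0=(-.099,-.087)).items(): print(n,c+R(y)@p)
H=ray("top",[[295+570/4,120+470/4]],.125)[0]; print("handle",H)
w=R(-y)@(H-c); pv=np.array([-.002,-.143]); h0=np.array([-.099,-.087])-pv; d=w-pv
print("lever",np.degrees(np.arctan2(d[1],d[0])-np.arctan2(h0[1],h0[0])),np.hypot(*d))
for n,u,z in(("bottle",(259,175),.141),("cup",(273,233),.062),("beaker",(231,198),.074)):print(n,ray("top",[u],z))
E
```

```text
[0.56833818 0.19364211] [2.01516435 1.72450899] [-0.7 -0.5 -0.7  0.2 -0.4 -0.1  0.4 -0.3  0.2  0.1  0.4  0.5  0.7  0.1]
button [0.45062163 0.28213966]
pivot [0.5706425  0.05064669]
handle0 [0.47200118 0.10370223]
handle [0.45959962 0.04849468]
lever 29.384427976085696 0.1110637264269299
bottle [[0.57954318 0.40372559]]
cup [[0.46851817 0.38292502]]
beaker [[0.54146533 0.47351043]]
```

```bash
python3 -m inch '[-0.6,4.9,1,0,0,0,1, -1.2,9.8,2,0,0,0,1, -1.8,14.6,3,0,0,0,1, -2.4,19.4,4,0,0,0,1, 1,22.7,5,0,0,0,1]' && python3 -m inch '[3.4,3.6,0,0,0,0,1, 6.6,7.3,0,0,0,0,1, 9.6,11.3,0,0,0,0,1, 12.2,15.5,0,0,0,0,1, 15,19.8,0,0,0,0,1]'
```

```text
t: 0.6
tcp_pos: [0.1761, -0.3728, 0.2807]
orientation: [[0.264, -0.965, -0.001], [-0.965, -0.264, 0.0], [-0.001, 0.001, -1.0]]
wrist_force: [1.1, -0.4, 0.0]
gripper_width: 0.0854
t: 1.1
tcp_pos: [0.3281, -0.1761, 0.281]
orientation: [[0.269, -0.963, 0.0], [-0.963, -0.269, -0.0], [0.0, -0.0, -1.0]]
wrist_force: [0.9, -0.7, 0.3]
gripper_width: 0.0852
```

```bash
python3 -m inch '[2.2,4.4,0,0,0,0,-0.34, 3.8,9,0,0,0,0,-0.34, 5.2,13.7,0,0,0,0,-0.34, 7,18.3,0,0,0,0,-0.34, 9.2,22.7,0,0,0,0,-0.34]' && python3 -m inch '[2,3,0,0,0,0.1,-0.34, 4,6,0,0,0,0.2,-0.34, 6.3,9.1,-4,0,0,0.286,-0.34, 6.3,9.1,-8,0,0,0.286,-0.34, 6.3,9.1,-11,0,0,0.286,-0.34]'; python3 - <<'E'
from h import *
print(np.round(viewer.camera_info("wrist")["cam_to_world"],3).tolist())
im=viewer.camera("wrist"); cv2.imwrite("pics/w1.png",cv2.cvtColor(im,cv2.COLOR_RGB2BGR))
E
```

```text
t: 1.6
tcp_pos: [0.4196, 0.0514, 0.2812]
orientation: [[0.27, -0.963, 0.001], [-0.963, -0.27, -0.0], [0.0, -0.001, -1.0]]
wrist_force: [0.0, -1.3, 0.2]
gripper_width: 0.028
t: 2.1
tcp_pos: [0.4815, 0.141, 0.1677]
orientation: [[0.532, -0.847, -0.004], [-0.847, -0.532, -0.001], [-0.002, 0.004, -1.0]]
wrist_force: [-0.3, -0.8, -0.7]
gripper_width: 0.0282
[[0.532, -0.812, -0.24, 0.541], [-0.847, -0.51, -0.149, 0.179], [-0.002, 0.282, -0.959, 0.31], [0.0, 0.0, 0.0, 1.0]]
```

View pics/w1.png

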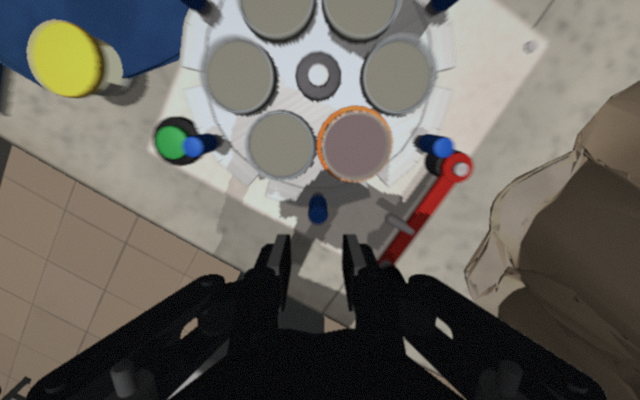

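```bash
python3 -m inch '[0,2.5,0,0,0,-0.14,-0.34, 0,5,0,0,0,-0.28,-0.34, 0,7.5,0,0,0,-0.42,-0.34, -0.2,10,0,0,0,-0.56,-0.34, -0.2,10,0,0,0,-0.7,-0.34]' && python3 -m inch '[0,0,0,0,0,-0.14,-0.34, 0,0,0,0,0,-0.28,-0.34, 0,0,0,0,0,-0.347,-0.34, 0,0,0,0,0,-0.347,-0.34, 0,0,0,0,0,-0.347,-0.34]'; python3 - <<'E'
from h import *
im=viewer.camera("wrist"); cv2.imwrite("pics/w2.png",cv2.cvtColor(im,cv2.COLOR_RGB2BGR)); print(arm.observe()["joint_pos"])
E
```

```text
t: 2.65
tcp_pos: [0.4805, 0.2422, 0.1722]
orientation: [[-0.144, -0.99, 0.0], [-0.99, 0.144, 0.001], [-0.001, -0.0, -1.0]]
wrist_force: [0.3, -0.8, 0.5]
gripper_width: 0.0282
t: 3.15
tcp_pos: [0.4808, 0.24, 0.1719]
orientation: [[-0.468, -0.884, 0.001], [-0.884, 0.468, 0.0], [-0.0, -0.0, -1.0]]
wrist_force: [0.4, -0.6, -0.1]
gripper_width: 0.0283
[ 1.85867860e+01 -6.50884514e+00  1.07517392e+02  1.60767354e-03
  7.89667087e+01  1.36498202e+02]
```

View pics/w2.png

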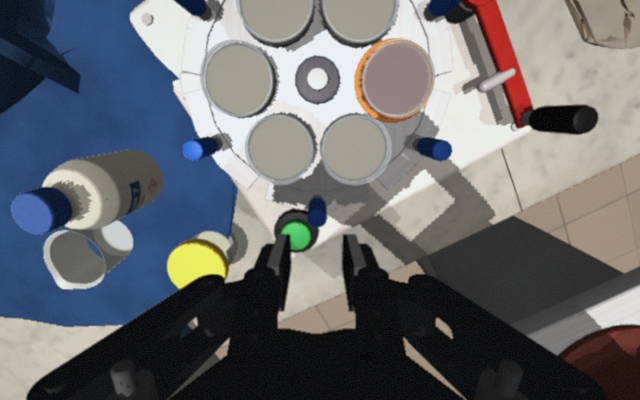

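```bash
python3 -m inch '[0,0,-2.5,0,0,0,-0.34, 0,0,-5,0,0,0,-0.34, 0,0,-7,0,0,0,-0.34, 0,0,-8,0,0,0,-0.34, 0,0,-8,0,0,0,-0.34]' && python3 -m inch '[-0.44,-0.94,0,0,0,0.105,-0.34, -0.78,-1.93,0,0,0,0.209,-0.34, -1.02,-2.95,0,0,0,0.314,-0.34, -1.15,-3.99,0,0,0,0.419,-0.34, -1.16,-5.04,0,0,0,0.524,-0.34]' && python3 -m inch '[0.09,-1.04,0,0,0,0.105,-0.34, 0.29,-2.07,0,0,0,0.209,-0.34, 0.59,-3.07,0,0,0,0.314,-0.34, 1.0,-4.03,0,0,0,0.419,-0.34, 1.51,-4.95,0,0,0,0.524,-0.34]' && python3 -m inch '[0,0,0,0,0,0,-0.34, 0,0,0,0,0,0,-0.34, 0,0,0,0,0,0,-0.34, 0,0,0,0,0,0,-0.34, 0,0,0,0,0,0,-0.34]'; python3 - <<'E'
from h import *
im=viewer.camera("top"); cv2.imwrite("pics/t2.png",cv2.cvtColor(im,cv2.COLOR_RGB2BGR)[100:300,200:480].repeat(2,0).repeat(2,1))
E
```

```text
t: 3.7
tcp_pos: [0.4796, 0.2396, 0.0897]
orientation: [[-0.469, -0.883, -0.003], [-0.883, 0.469, -0.001], [0.002, 0.002, -1.0]]
wrist_force: [0.2, 0.1, -0.2]
gripper_width: 0.0283
t: 4.2
tcp_pos: [0.4694, 0.1902, 0.0926]
orientation: [[0.041, -0.999, 0.001], [-0.999, -0.041, 0.002], [-0.002, -0.001, -1.0]]
wrist_force: [0.1, 2.5, -1.3]
gripper_width: 0.028
t: 4.7
tcp_pos: [0.4854, 0.1399, 0.0932]
orientation: [[0.535, -0.845, 0.003], [-0.845, -0.535, 0.0], [0.001, -0.003, -1.0]]
wrist_force: [-0.7, -0.5, 0.0]
gripper_width: 0.0281
t: 5.2
tcp_pos: [0.484, 0.1405, 0.0913]
orientation: [[0.531, -0.847, -0.0], [-0.847, -0.531, 0.0], [-0.0, 0.0, -1.0]]
wrist_force: [0.7, 0.0, -0.6]
gripper_width: 0.028
```

View pics/t2.png

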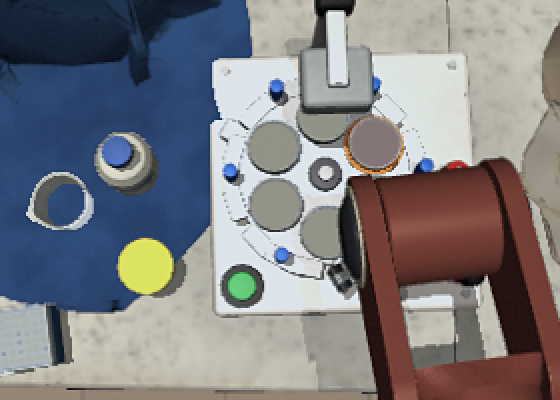

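```bash
python3 -m inch '[0,0,2.5,0,0,0,-0.34, 0,0,5,0,0,0,-0.34, 0,0,8,0,0,0,-0.34, -0.2,3,8,0,0,-0.14,-0.34, -0.35,5,8,0,0,-0.28,-0.34]' && python3 -m inch '[0,2.5,0,0,0,-0.14,-0.34, 0,5,0,0,0,-0.28,-0.34, 0,5,0,0,0,-0.42,-0.34, 0,5,0,0,0,-0.56,-0.34, 0,5,0,0,0,-0.7,-0.34]' && python3 -m inch '[0,0,0,0,0,-0.067,-0.34, 0,0,-3,0,0,-0.067,-0.34, 0,0,-6,0,0,-0.067,-0.34, 0,0,-8,0,0,-0.067,-0.34, 0,0,-8,0,0,-0.067,-0.34]'
```

```text
t: 5.75
tcp_pos: [0.4814, 0.1913, 0.1731]
orientation: [[0.27, -0.963, 0.003], [-0.963, -0.27, 0.001], [-0.0, -0.003, -1.0]]
wrist_force: [0.5, 0.3, -0.7]
gripper_width: 0.0283
t: 6.25
tcp_pos: [0.4804, 0.2406, 0.1711]
orientation: [[-0.413, -0.911, -0.0], [-0.911, 0.413, -0.0], [0.0, 0.0, -1.0]]
wrist_force: [-0.3, 0.4, 0.3]
gripper_width: 0.0284
t: 6.75
tcp_pos: [0.4778, 0.2393, 0.0875]
orientation: [[-0.468, -0.884, -0.007], [-0.884, 0.468, -0.002], [0.005, 0.005, -1.0]]
wrist_force: [-0.1, -0.1, -0.8]
gripper_width: 0.028
```

```bash
python3 -m inch '[-0.44,-0.94,0,0,0,0.105,-0.34, -0.78,-1.93,0,0,0,0.209,-0.34, -1.02,-2.95,0,0,0,0.314,-0.34, -1.15,-3.99,0,0,0,0.419,-0.34, -1.16,-5.04,0,0,0,0.524,-0.34]' && python3 -m inch '[0.09,-1.04,0,0,0,0.105,-0.34, 0.29,-2.07,0,0,0,0.209,-0.34, 0.59,-3.07,0,0,0,0.314,-0.34, 1.0,-4.03,0,0,0,0.419,-0.34, 1.51,-4.95,0,0,0,0.524,-0.34]' && python3 -m inch '[0,0,0,0,0,0,-0.34, 0,0,2.5,0,0,0,-0.34, 0,0,5,0,0,0,-0.34, 0,0,8,0,0,0,-0.34, 0,0,8,0,0,0,-0.34]'; python3 - <<'E'
from h import *
im=viewer.camera("top"); cv2.imwrite("pics/t3.png",cv2.cvtColor(im,cv2.COLOR_RGB2BGR)[100:300,200:480].repeat(2,0).repeat(2,1))
for c,a in blobs(im,(100,120,60),(125,255,255),(312,130,440,250)): 
    p=ray("top",[c],.111)[0]-[.5683,.1936]; print(c,a,np.hypot(*p),np.degrees(np.arctan2(p[1],p[0])))
E
```

```text
t: 7.25
tcp_pos: [0.469, 0.1904, 0.0924]
orientation: [[0.041, -0.999, 0.0], [-0.999, -0.041, 0.002], [-0.002, -0.0, -1.0]]
wrist_force: [-1.3, 2.4, -2.1]
gripper_width: 0.028
t: 7.75
tcp_pos: [0.4852, 0.1401, 0.0931]
orientation: [[0.536, -0.845, 0.002], [-0.845, -0.536, 0.0], [0.001, -0.002, -1.0]]
wrist_force: [0.2, -0.3, -0.5]
gripper_width: 0.0282
t: 8.25
tcp_pos: [0.4873, 0.1412, 0.1776]
orientation: [[0.53, -0.848, 0.01], [-0.848, -0.53, 0.002], [0.004, -0.01, -1.0]]
wrist_force: [-0.3, 0.5, 0.9]
gripper_width: 0.0283
[387.57142857 141.61904762] 21 0.10186532119876007 -29.183410240870767
[337.78947368 142.94736842] 38 0.10056307177143685 32.08278016101956
[314.63414634 185.12195122] 41 0.10030167940284727 92.01527306912055
[340.58974359 226.97435897] 39 0.10006804351703384 152.04176519489903
```

View pics/t3.png

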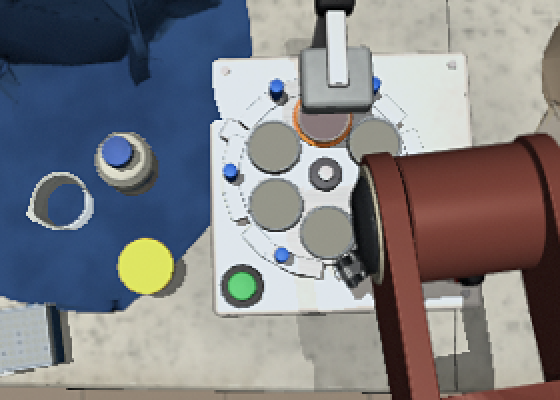

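```bash
python3 -m inch '[0,-3,0,0,0,0.14,-1, -1,-6,0,0,0,0.28,-1, -2,-9,0,0,0,0.42,-1, -3.4,-12.9,0,0,0,0.56,-1, -3.4,-12.9,0,0,0,0.7,-1]' && python3 -m inch '[0,0,0,0,0,0.068,-1, 0,0,0,0,0,0.068,-1, 0,0,0,0,0,0.068,-1, 0,0,0,0,0,0.068,-1, 0,0,0,0,0,0.068,-1]'; python3 - <<'E'
from h import *
im=viewer.camera("wrist"); cv2.imwrite("pics/w3.png",cv2.cvtColor(im,cv2.COLOR_RGB2BGR))
E
```

```text
t: 8.8
tcp_pos: [0.4485, 0.0088, 0.1702]
orientation: [[0.952, -0.305, -0.002], [-0.305, -0.952, -0.001], [-0.002, 0.001, -1.0]]
wrist_force: [-0.1, 0.1, -0.3]
gripper_width: 0.0003
t: 9.3
tcp_pos: [0.4501, 0.0116, 0.1711]
orientation: [[0.971, -0.24, -0.0], [-0.24, -0.971, 0.0], [-0.0, 0.0, -1.0]]
wrist_force: [-0.1, -0.8, -0.4]
gripper_width: 0.0002
```

View pics/w3.png

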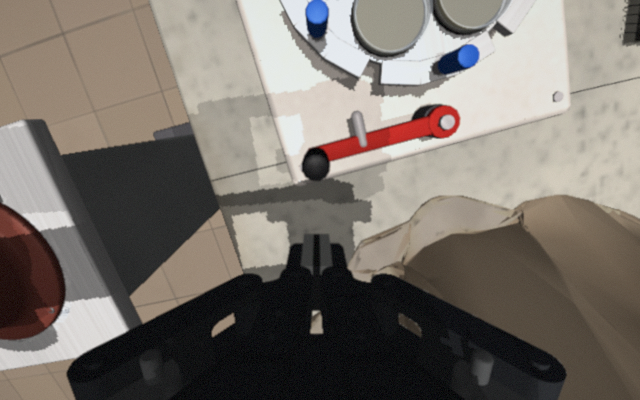

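```bash
python3 -m inch '[0.1,0.7,-1,0,0,0,-1, 0.1,0.7,-3,0,0,0,-1, 0.1,0.7,-5,0,0,0,-1, 0.1,0.7,-7,0,0,0,-1, 0.1,0.7,-7.9,0,0,0,-1]' && python3 -m inch '[0.2,0.8,0,0,0,0,-1, 0.2,1.6,0,0,0,0,-1, 0.3,2.4,0,0,0,0,-1, 0.4,3.2,0,0,0,0,-1, 0.5,3.8,0,0,0,0,-1]'
```

```text
t: 9.85
tcp_pos: [0.4495, 0.0189, 0.0895]
orientation: [[0.971, -0.239, -0.004], [-0.239, -0.971, 0.001], [-0.004, 0.0, -1.0]]
wrist_force: [0.4, 0.2, -0.5]
gripper_width: 0.0003
t: 10.35
tcp_pos: [0.4568, 0.0571, 0.0932]
orientation: [[0.971, -0.239, 0.002], [-0.239, -0.971, -0.0], [0.002, -0.0, -1.0]]
wrist_force: [-0.3, -0.5, 0.6]
gripper_width: -0.0002
```

```bash
python3 -m inch '[0.3,0.6,0,0,0,0,-1, 0.5,1.2,0,0,0,0,-1, 0.8,1.8,0,0,0,0,-1, 1.0,2.2,0,0,0,0,-1, 1.1,2.4,0,0,0,0,-1]' && python3 -m inch '[0.05,0.1,0,0,0,0,-1, 0.1,0.2,0,0,0,0,-1, 0.1,0.2,0,0,0,0,-1, 0.1,0.2,0,0,0,0,-1, 0.1,0.2,0,0,0,0,-1]'; python3 - <<'E'
from h import *
im=viewer.camera("wrist"); cv2.imwrite("pics/w4.png",cv2.cvtColor(im,cv2.COLOR_RGB2BGR))
print(arm.observe()["wrist_force"])
E
```

```text
t: 10.85
tcp_pos: [0.4674, 0.0806, 0.0923]
orientation: [[0.971, -0.239, -0.0], [-0.239, -0.971, -0.0], [-0.0, 0.0, -1.0]]
wrist_force: [-0.7, -0.4, 0.7]
gripper_width: 0.0001
t: 11.35
tcp_pos: [0.468, 0.082, 0.0922]
orientation: [[0.971, -0.24, -0.0], [-0.24, -0.971, -0.0], [-0.0, 0.0, -1.0]]
wrist_force: [-1.3, -2.0, -0.8]
gripper_width: 0.0001
[-0.54542896 -2.40741084  0.62259365]
```

View pics/w4.png

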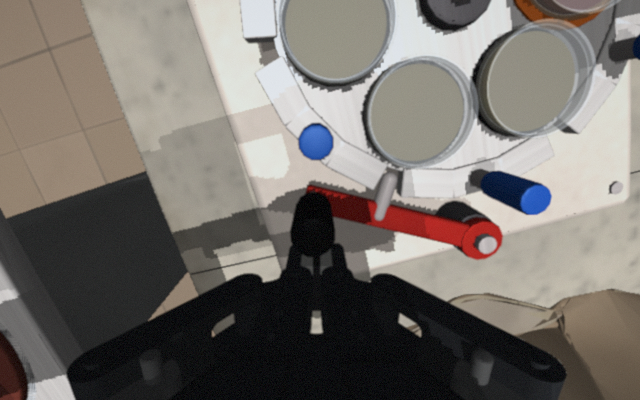

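```bash
python3 -m inch '[0.05,0.1,0,0,0,0,-1, 0.1,0.2,0,0,0,0,-1, 0.1,0.2,0,0,0,0,-1, 0.1,0.2,0,0,0,0,-1, 0.1,0.2,0,0,0,0,-1]' ; python3 -m inch '[0.05,0.1,0,0,0,0,-1, 0.1,0.2,0,0,0,0,-1, 0.1,0.2,0,0,0,0,-1, 0.1,0.2,0,0,0,0,-1, 0.1,0.2,0,0,0,0,-1]'
```

```text
t: 11.9
tcp_pos: [0.4681, 0.0822, 0.0922]
orientation: [[0.971, -0.239, -0.003], [-0.239, -0.971, -0.005], [-0.002, 0.006, -1.0]]
wrist_force: [-4.3, -9.7, 4.0]
gripper_width: -0.0003
t: 12.4
tcp_pos: [0.4682, 0.0824, 0.0922]
orientation: [[0.971, -0.239, -0.006], [-0.239, -0.971, -0.009], [-0.004, 0.011, -1.0]]
wrist_force: [-9.8, -16.8, 8.5]
gripper_width: -0.0001
```

```bash
python3 -m inch '[-0.4,-1,0,0,0,0,-1, -0.5,-1.6,0,0,0,0,-1, -0.5,-1.6,3,0,0,0,-1, -0.5,-1.6,6,0,0,0,-1, -0.5,-1.6,8,0,0,0,-1]' && python3 -m inch '[0,4,0,0,0,0,-1, -0.4,8,0,0,0,0,-1, -0.8,12,0,0,0,0,-1, -1.2,16,0,0,0,0,-1, -1.7,21.3,0,0,0,0,-1]' && python3 -m inch '[0,0,0,0,0,0,-1, 0,0,0,0,0,0,-1, 0,0,0,0,0,0,-1, 0,0,0,0,0,0,-1, 0,0,0,0,0,0,-1]'; python3 - <<'E'
from h import *
im=viewer.camera("top"); b=cv2.cvtColor(im,cv2.COLOR_RGB2BGR); a=cv2.resize(b[110:270,290:460],None,fx=3,fy=3,interpolation=2)
w=cv2.cvtColor(viewer.camera("wrist"),cv2.COLOR_RGB2BGR); w=cv2.resize(w,None,fx=.45,fy=.45)
o=np.zeros((480,510+288,3),np.uint8); o[:,:510]=a; o[:180,510:]=w; cv2.imwrite("pics/m5.png",o)
E
```

```text
t: 12.9
tcp_pos: [0.4662, 0.0705, 0.1747]
orientation: [[0.971, -0.24, 0.004], [-0.24, -0.971, 0.001], [0.003, -0.002, -1.0]]
wrist_force: [0.4, -0.8, -0.2]
gripper_width: -0.0002
t: 13.4
tcp_pos: [0.4485, 0.2816, 0.1726]
orientation: [[0.971, -0.241, 0.001], [-0.241, -0.971, 0.001], [0.001, -0.002, -1.0]]
wrist_force: [1.5, -1.1, 0.5]
gripper_width: -0.0001
t: 13.9
tcp_pos: [0.4488, 0.279, 0.1723]
orientation: [[0.97, -0.241, 0.0], [-0.241, -0.97, 0.0], [0.0, -0.0, -1.0]]
wrist_force: [0.3, 0.4, 0.2]
gripper_width: -0.0003
```

View pics/m5.png

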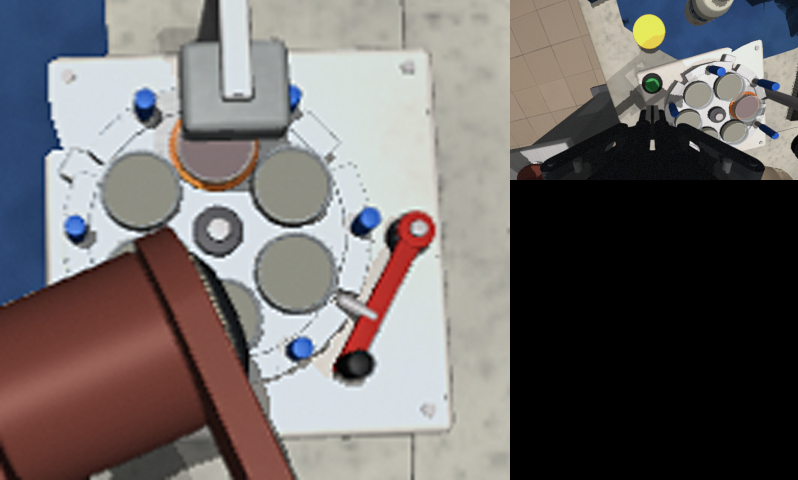

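```bash
python3 - <<'E'
from h import *
p=np.array([.5706,.0506])
for uv in([408.3,231.7],[290+357/3,110+364/3]):
    H=ray("top",[uv],.125)[0];d=H-p;print(H,np.hypot(*d),np.degrees(np.arctan2(d[1],d[0]))-151.7)
im=cv2.cvtColor(cv2.imread("pics/m5.png"),cv2.COLOR_BGR2RGB)[:,:510]
for c,a in blobs(im,(100,120,60),(125,255,255),(60,80,400,380),60):
    q=ray("top",[[290+(c[0]-1)/3,110+(c[1]-1)/3]],.111)[0]-[.5683,.1936]; print(a,np.hypot(*q),np.degrees(np.arctan2(q[1],q[0])))
r=cv2.inRange(cv2.cvtColor(im,cv2.COLOR_RGB2HSV),(0,150,80),(8,255,255)); r[:,:330]=0; r[:200]=0
P=np.argwhere(r)[:,::-1]; vx,vy,x,y=cv2.fitLine(P.astype(np.float32),2,0,.01,.01).ravel()
L=ray("top",[[290+(x+s*vx*60)/3,110+(y+s*vy*60)/3] for s in(-1,1)],.08); e=L[1]-L[0]; print("lever line",np.degrees(np.arctan2(e[1],e[0]))%180-151.7)
E
```

```text
[0.47076115 0.10667515] 0.11450859328300644 -1.0210310246416157
[0.47149617 0.10527138] 0.11318360804312147 -0.5836583013213783
194 0.1019844937477448 -29.19150366801431
325 0.10064130471690313 31.97801224382234
356 0.0999202205653304 -87.72824190295863
350 0.1000730565420801 91.94442388956794
375 0.09993129763485613 -148.03633619696186
lever line 0.2600947210002289
```

```bash
python3 -m inch '[0.2,0.3,-3,0,0,0,-1, 0.2,0.3,-6,0,0,0,-1, 0.2,0.3,-9,0,0,0,-1, 0.2,0.3,-11.5,0,0,0,-1, 0.2,0.3,-12.2,0,0,0,-1]' && python3 -m inch '[0,0,-0.2,0,0,0,-1, 0,0,-0.4,0,0,0,-1, 0,0,-0.6,0,0,0,-1, 0,0,-0.8,0,0,0,-1, 0,0,-0.8,0,0,0,-1]'&& python3 -m inch '[0,0,-0.1,0,0,0,-1, 0,0,-0.2,0,0,0,-1, 0,0,-0.3,0,0,0,-1, 0,0,-0.4,0,0,0,-1, 0,0,-0.4,0,0,0,-1]'
```

```text
t: 14.5
tcp_pos: [0.4483, 0.2816, 0.047]
orientation: [[0.971, -0.24, -0.006], [-0.24, -0.971, -0.002], [-0.005, 0.004, -1.0]]
wrist_force: [-0.2, -0.2, 0.9]
gripper_width: 0.0001
t: 15.0
tcp_pos: [0.4518, 0.2835, 0.0437]
orientation: [[0.971, -0.24, 0.003], [-0.24, -0.971, 0.001], [0.003, -0.002, -1.0]]
wrist_force: [0.4, 0.2, 3.1]
gripper_width: 0.0001
t: 15.5
tcp_pos: [0.4519, 0.2835, 0.0408]
orientation: [[0.971, -0.24, 0.002], [-0.24, -0.971, 0.001], [0.002, -0.001, -1.0]]
wrist_force: [-1.6, -1.4, 14.9]
gripper_width: 0.0003
```

```bash
python3 -m inch '[0,0,-0.1,0,0,0,-1, 0,0,-0.2,0,0,0,-1, 0,0,-0.2,0,0,0,-1, 0,0,-0.2,0,0,0,-1, 0,0,-0.2,0,0,0,-1]' && python3 -m inch '[0,0,1,0,0,0,-1, 0,0,3,0,0,0,-1, -1,0,6,0,0,0,-1, -3,0,10,0,0,0,-1, -4,0,14,0,0,0,-1]' && python3 -m inch '[-1,-2,0,0,0,0,-1, -2,-4,0,0,0,0,-1, -2,-5,0,0,0,0,-1, -2,-5,0,0,0,0,-1, -2,-5,0,0,0,0,-1]'; python3 - <<'E'
from h import *
o=[cv2.resize(cv2.cvtColor(viewer.camera("top"),cv2.COLOR_RGB2BGR)[100:290,190:460],None,fx=2.9,fy=2.9,interpolation=2)]
cv2.imwrite("pics/end.png",o[0])
E
```

```text
t: 16.0
tcp_pos: [0.452, 0.2836, 0.0407]
orientation: [[0.971, -0.239, 0.001], [-0.239, -0.971, 0.0], [0.001, -0.0, -1.0]]
wrist_force: [-7.0, -4.6, 25.5]
gripper_width: 0.0001
t: 16.5
tcp_pos: [0.4079, 0.2824, 0.1755]
orientation: [[0.971, -0.239, -0.005], [-0.239, -0.971, -0.002], [-0.004, 0.003, -1.0]]
wrist_force: [0.4, 1.0, 0.0]
gripper_width: 0.0
t: 17.0
tcp_pos: [0.3905, 0.2331, 0.1756]
orientation: [[0.971, -0.24, -0.001], [-0.24, -0.971, 0.0], [-0.001, 0.0, -1.0]]
wrist_force: [0.5, -0.4, -0.1]
gripper_width: -0.0
```

View pics/end.png

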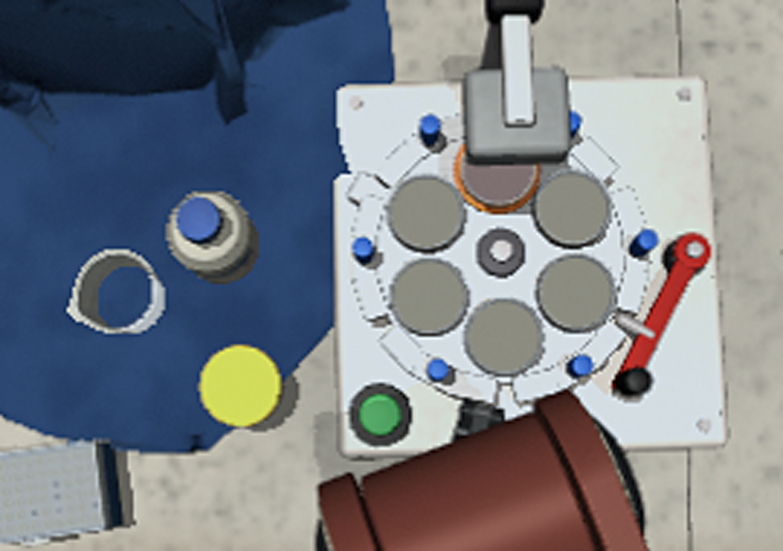

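The final view shows the pink dish under the head at (497,175), the lever home with its nose in the notch at (625,322), the button clear at (380,413), and the bystanders in place. I'm handing in.

```bash
python3 -c "
from workcell import arm
print(arm.hand_in())"
```

```text
the job is handed in; nothing more can be done
None
```

I completed the job in the required order and handed it in at about 17 s of the 70 s allowed; no verdict was reported.

- **Table:** I turned it two detents with a post held loosely between the fingers. Posts measured afterwards were within about 1° of their detent angles (2.0° mean in world), and the pink dish is under the reader. One post, partly hidden by the reader head, read about 1° off.
- **Lever:** I pushed it home against a hard stop at about 20 N. The camera put it within 1° of home, with the three estimates between -1.0° and +0.3°; the limit is 0.06 rad, or 3.4°. The nose sits in the rim notch.
- **Button:** I pressed it until it bottomed, at about 25 N with roughly 6 mm of travel judged from tool height and force, then released it. I did not measure its return height; the arm was clear and the wrist force was about zero.
- **Bystanders:** The bottle, sample cup and beaker look unmoved in the last picture.

No check failed.

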